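Clamp a casting flask in a dental bench press with a fold-out crank

TASK

Swing the folded red crank handle on the press wheel fully up without turning the wheel, then crank the wheel clockwise (seen from above) until the pressure foot firmly clamps the brass flask: stop when the handle takes a steady push of about 8 N; much more cracks the mould. Let go with the handle still standing up and leave the jars and the dental cast where they are.

Things in the scene. Friction and masses are not known exactly. Their poses are not given: they have to be found in the camera images.
- wheel_axis (a point): centre of the top face of the aluminium press wheel (diameter 116 mm, disc 8 mm thick, lying level) at 172 mm above the table, on the vertical wheel axis; does not turn with the wheel. The press is bolted to the table: grey base 180 x 260 x 22 mm, two steel columns 200 mm apart, blue crosshead up to 152 mm; all of it lies below the wheel. The press frame's x and y axes are this point's axes.
- handle_hinge (a point): pivot of the folding handle, 48 mm from the wheel axis and 22 mm above the wheel's top face, between two steel lugs (25 mm over both) that rise 32 mm above the lower face of the wheel; turns with the wheel. Its x axis points outward from the wheel axis, its y axis is the level hinge axis (along the rim).
- handle_tip (a point): free end of the handle, 60 mm from the hinge. The handle is a round red plastic sleeve, diameter 16 mm, from 14 to 60 mm from the hinge, spinning freely about its own length. Folded, it lies level over the wheel from the hinge across the wheel centre (its lower side 14 mm above the wheel's face); unfolded, it stands straight up.
- handle (a joint): fold angle of the handle, rad: 0 folded flat, 1.57 upright, end stop at 1.60. It stays where it is left; moving it takes about 0.08 N m (2 N at 40 mm from the hinge).
- wheel (a joint): wheel angle, rad, growing clockwise seen from above; 1 rad lowers the ram 2 mm. Free turning takes about 3 N of push along the rim at the handle plus 1 N per rad/s; each 24 N of clamping adds 1 N. A hand that stops feels the clamping part plus 0 to 3 N of friction. Let go, the wheel springs back a little until friction holds it (up to about 75 N of clamping stays): normal.
- platen: steel cross plate 60 x 236 x 14 mm of the press ram, with a round pressure foot under it that ends in a black rubber pad of 52 mm diameter; the pad's underside stands 14 to 26 mm below the plate's lower face (screw-set, differs each time and is not measured). The pad gives about 1 mm for each 110 N, so 1 rad of the wheel past contact adds about 200 N. Origin: centre of the plate's lower face.
- flask: round brass two-part flask, diameter 84 mm, 52 mm high, standing loose on the press base under the foot, 0.7 kg. Origin: centre of its underside.
- jar_a: small white jar with white lid, diameter 42 mm, 50 mm high, beside the press. Origin: centre of its underside. Leave alone.
- jar_b: small white jar with blue lid, diameter 42 mm, 50 mm high, beside the press. Origin: centre of its underside. Leave alone.
- cast: terracotta dental cast with a row of teeth, 56 x 60 x 30 mm, beside the press. Origin: centre of its underside. Leave alone.
Mind the look-alikes: they are no part of the job. There is more than one size of the flask; the job needs the largest.

How it is judged:
By the outcome, as a careful person would: the job done as asked, in the order asked, and still so for the second after the job is handed in, with the robot touching nothing.
It also fails if it takes over 72 s, if anything falls off the work surface, if the arm or the gripper's body presses on something with over 40 N, if the wrist force passes 120 N, or if a joint passes its speed limit or range.

ROBOT

A 6-joint arm with a two-finger parallel gripper is mounted at the origin on the work surface. World frame = base frame: x ahead of the robot, y to its left, z up, the work surface at z = 0. Lengths are in m, angles in rad, forces in N, time in s.
With the tool pointing down it reaches from about 0.375 to 0.9 m from the base axis. Payload 3.1 kg.
Tool frame: the origin (TCP) lies between the finger pads; the fingertips stand 25 mm ahead of it and the grasp point (between the pads) lies 6 mm ahead of it (env.nose_length is the distance from the TCP to the fingertips, in m); z points along the fingers, y is the line along which they close (so a half turn about z gives the same grasp; the last joint's range is limited). The gripper opens to 85 mm and grips with 20 to 120 N. Pads are 22 mm wide; open, the fingers measure 114 mm over their backs; the gripper's body (76 mm by 85 mm) begins 54 mm behind the grasp point. The pads swing forward as they close: fully open they stand 13 mm farther back than shut.
Start: joints at [-1.52, 0.527, 1.433, -0, 1.181, -0.178], TCP at [0.142, -0.609, 0.256] pointing down, gripper open.
Joint ranges: [-3.08, 3.08], [-0.75, 2.2], [0.22, 2.44], [-1.43, 4.57], [0, 2.65], [-2.85, 2.85]. Speed limits (rad/s): [2.79, 2.79, 3.14, 3.14, 3.14, 3.14].

INTERFACE

Orientations are given as a rotation vector (axis times angle).
In Python, from rig import env, viewer gives the robot as it stands. The module is installed in compiled form; this text tells all that it offers. Calls block until the motion is done:
- env.movep(position, orientation): joint-space move of the TCP to a pose.
- env.move_l(position, rate=0.15, rot=None, max_force=None): straight line of the TCP; rot=None keeps the orientation; rate is the mean speed in m/s. With max_force (N) it stops when the force on the tool has changed by that much, and returns True; else False.
- env.movej(angles): joint-space move.
- env.set_gripper(opening): finger opening in m; the grip force is fixed at half the most; returns when the fingers have stopped.
- env.sleep(seconds).
- env.inverse_kinematics(position, orientation): joint angles nearest the present ones, or None.
- env.state(): the state.
- viewer.snapshot(name): name is "scene" or "side" or "wrist"; returns a dict with "image" (480x640x3 uint8, red, green, blue), "fovy" (degrees; the focal length in pixels is half the picture's height over the tangent of half this angle, whatever the lens; pixels are square), "cx", "cy" (the principal point, pixels), "R" (3x3) and "t" (3): a world point X has camera coordinates R X + t. Camera axes: x right, y down, z forward; pixel columns grow to the right and rows downward; lengths in m; the calibration is good to about 2 mm. A picture is of the moment at which its call begins. There is no depth.
A pose or a line that the arm cannot do raises env.IKError and nothing moves.
- env.hand_in(): hands the job in; it is judged then, once.
The state is a dict: "clock": time; "q": joint angles; "joint_vel": joint speeds; "effort": joint torques, N m; "ee_pos": TCP position; "tcp_rot": TCP orientation; "wrist_force": force on the tool from outside, world axes, zero at the start; "torque": the same for the moment, N m; "opening": finger opening in m; "finger_force": force on a finger pad.
Only numpy, scipy, OpenCV 4.12 (cv2) and the standard library are available. Lean on these libraries where they do the work, as an engineer would, in place of code of your own. Each camera call takes 0.05 s, during which the arm holds its last target. There are 200 camera calls.

## Working session

There is one attempt and no reset: what is moved stays moved. The work goes in short steps, each a Python script; the robot and the scene stay as the last script left them, time stands still between calls to the robot, and variables do not carry over. Pictures are saved under pics/ and viewed, at most 10 in all, crops included, and the job is handed in when it is done.

```bash
mkdir -p pics
python3 - <<'E'
from rig import env, viewer
import cv2, json
for n in ("scene","side","wrist"):
    s=viewer.snapshot(n); cv2.imwrite(f"pics/{n}0.png",s["image"][:,:,::-1])
    print(n,s["fovy"],s["cx"],s["cy"],s["R"].tolist(),s["t"].tolist())
print(env.state())
E
```

```text
scene 44.079092550454426 319.99753599649597 230.43555759149083 [[-0.2168220323496353, 0.9761063701917967, 0.014302459885230195], [0.8386781472621491, 0.19375328848890347, -0.5089976704314716], [-0.4996070171571882, -0.0983667488063455, -0.8606490638678268]] [0.04814329445045056, -0.4452339180228871, 1.5035255322199566]
side 49.066555394517955 314.7777851231002 233.40866130897038 [[-0.9555207009705051, -0.29477624673147484, 0.009335651007784815], [-0.20939172422190733, 0.6557740837570386, -0.7253381672709586], [0.20769038457331432, -0.6950304420926622, -0.6883294187525821]] [0.5690764337393482, 0.17068400586607008, 1.1524657618987604]
wrist 59.22960364659795 321.3213349947889 241.12625233948344 [[0.2272518592190663, -0.9738330285836594, -0.0024134873227939775], [-0.9230400687813473, -0.2161875499963207, 0.3182137247994129], [-0.31040880126956116, -0.07008691508525611, -0.9480159283620863]] [-0.6232583934913037, -0.04082426218101066, 0.381996583839967]
{'clock': 0.15, 'q': array([-1.52048874e+00,  5.28281246e-01,  1.43363523e+00, -2.50139857e-05,
        1.18140147e+00, -1.78518709e-01]), 'joint_vel': array([-1.17583301e-03, -6.68209055e-04, -5.00768217e-03,  4.91574326e-05,
       -1.38815447e-03,  2.03702695e-04]), 'effort': array([ 6.90081106e-04, -4.42744088e+01, -1.78275740e+01, -2.46999462e-04,
        5.62566143e-03, -1.78651061e-05]), 'ee_pos': array([ 0.141756  , -0.60817563,  0.25553213]), 'tcp_rot': array([-3.11933910e+00, -3.58473930e-01, -1.37273997e-04]), 'wrist_force': array([0.24544795, 0.55401156, 0.32336299]), 'torque': array([-0.02848464,  0.04216143,  0.04115639]), 'finger_force': 0.0, 'opening': 0.0852740080780892}
```

View pics/scene0.png

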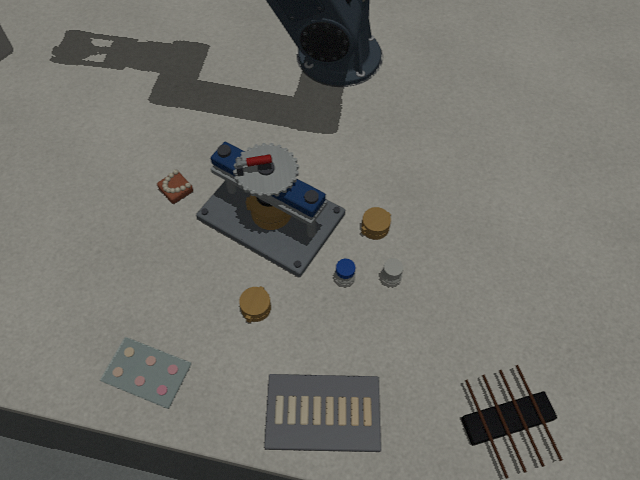

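View pics/side0.png

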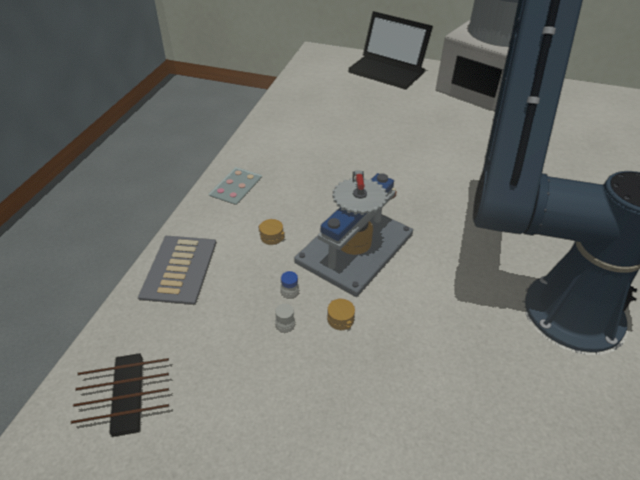

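The scene view shows the press at about (270,205): wheel near (266,170), red handle from (246,162) to (271,158), lugs at the left near (240,168), and the flask under the foot. Cast is at (175,186), jars at (345,270) and (391,272), with smaller brass flasks elsewhere. The side view agrees, with the wheel at (360,195). Next I'll estimate the wheel position coarsely and look from near.

```bash
cat > h.py <<'E'
from rig import env, viewer
import numpy as np, cv2
from scipy.spatial.transform import Rotation as Rn
def K(s): return s["image"].shape[0]/2/np.tan(np.radians(s["fovy"])/2)
def ray(s,p):
    d=np.array([(p[0]-s["cx"])/K(s),(p[1]-s["cy"])/K(s),1.]); R=np.array(s["R"])
    return -R.T@s["t"], R.T@d
def plane(s,p,z):
    C,d=ray(s,p); return C+d*(z-C[2])/d[2]
def proj(s,X):
    c=np.array(s["R"])@np.array(X)+s["t"]; return K(s)*c[:2]/c[2]+[s["cx"],s["cy"]]
def red(s):
    h=cv2.cvtColor(s["image"],cv2.COLOR_RGB2HSV); m=((h[...,0]<8)|(h[...,0]>172))&(h[...,1]>170)&(h[...,2]>70)
    m=m.astype(np.uint8); n,l,st,c=cv2.connectedComponentsWithStats(m); i=1+np.argmax(st[1:,4]); return (l==i),st[i],c[i]
def down(yaw): # tool z down, tool y closing axis at yaw
    y=np.array([np.cos(yaw),np.sin(yaw),0]); z=np.array([0,0,-1.]); return Rn.from_matrix(np.c_[np.cross(y,z),y,z]).as_rotvec()
def save(n,name):
    s=viewer.snapshot(n); cv2.imwrite(f"pics/{name}.png",s["image"][:,:,::-1]); return s
E
python3 - <<'E'
from h import *
for n,p in (("scene",(266,170)),("side",(360,195))):
    s=viewer.snapshot(n); print(n,plane(s,p,.172)); m,st,c=red(s); print(st,c,plane(s,c,.194))
    ys,xs=np.nonzero(m); r=cv2.minAreaRect(np.c_[xs,ys].astype(np.float32)); print(r)
s=viewer.snapshot("wrist"); st=env.state(); R=Rn.from_rotvec(st["tcp_rot"]).as_matrix()
C=-np.array(s["R"]).T@s["t"]; print("cam in tcp",R.T@(C-st["ee_pos"]), R.T@np.array(s["R"])[2])
print(R)
E
```

```text
scene [ 0.51059711 -0.04148426  0.172     ]
[247 155  24  10 161] [258.63354037 159.29192547] [ 0.50552785 -0.05539832  0.194     ]
((258.469970703125, 159.28997802734375), (6.646804332733154, 23.758790969848633), 81.8698959350586)
side [ 0.50430533 -0.03886403  0.172     ]
[359 175   1   1   1] [359. 175.] [ 0.51822533 -0.0805353   0.194     ]
((359.0, 175.0), (0.0, 0.0), 0.0)
cam in tcp [ 0.0830491  -0.0005756  -0.11804175] [-3.18499018e-01 -6.21122770e-04  9.47922987e-01]
[[ 9.73936611e-01  2.26820362e-01 -2.66415715e-05]
 [ 2.26820324e-01 -9.73936367e-01  7.02113925e-04]
 [ 1.33306539e-04 -6.89857307e-04 -9.99999753e-01]]
```

Run:
```python
from h import *
for yaw in (-np.pi/2,0,np.pi/2,np.pi):
    print(yaw,env.inverse_kinematics([.52,-.04,.36],down(yaw)))
env.movep([.525,-.04,.36],down(-np.pi/2))
s=save("wrist","w1"); st=env.state(); print(st["clock"],st["ee_pos"],st["q"])
m,stt,c=red(s); print(stt,c,plane(s,c,.194)); print(proj(s,[.507,-.04,.172]))
```

```text
-1.5707963267948966 [-2.91245149e-01  2.73763600e-01  1.55028658e+00 -4.44089210e-16
  1.31754247e+00  1.27955118e+00]
0 [-2.91245149e-01  2.73763600e-01  1.55028658e+00 -4.44089210e-16
  1.31754247e+00 -2.91245149e-01]
1.5707963267948966 [-0.29124515  0.2737636   1.55028658  0.          1.31754247 -1.86204148]
3.141592653589793 [-0.29124515  0.2737636   1.55028658  0.          1.31754247  2.8503475 ]
2.8083 [ 0.52505747 -0.04081156  0.35981057] [-2.89818562e-01  2.81950280e-01  1.53887741e+00 -2.25948416e-04
  1.32099763e+00  1.28224649e+00]Traceback (most recent call last):
  File "<stdin>", line 6, in <module>
  File "h.py", line 14, in red
    m=m.astype(np.uint8); n,l,st,c=cv2.connectedComponentsWithStats(m); i=1+np.argmax(st[1:,4]); return (l==i),st[i],c[i]
                                                                            ~~~~~~~~~^^^^^^^^^^
    return _wrapfunc(a, 'argmax', axis=axis, out=out, **kwds)
    return bound(*args, **kwds)
ValueError: attempt to get argmax of an empty sequence
```

View pics/w1.png

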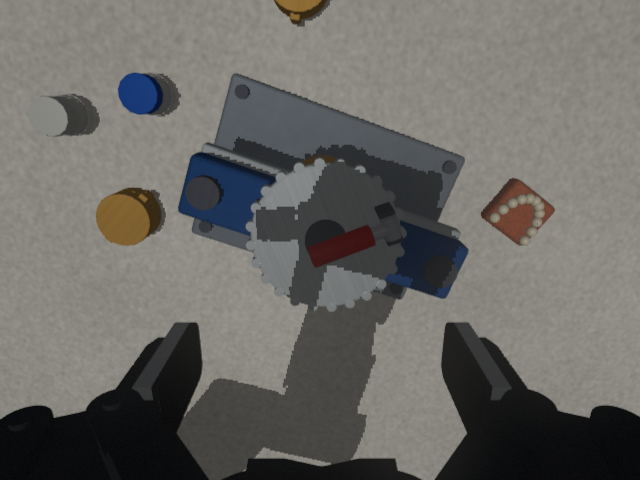

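The wrist view shows the wheel hub near (326,235), with the red sleeve from its tip at (310,250) to its hinge end at (375,230). The lugs are at (388,222), so outward is roughly −y. I'll measure that precisely with a mask and check it against the wheel outline.

Run:
```python
from h import *
s=viewer.snapshot("wrist"); im=s["image"]; print(env.nose_length)
h=cv2.cvtColor(im,cv2.COLOR_RGB2HSV); print(h[242,340],h[210,520])
m=(((h[...,0]<8)|(h[...,0]>172))&(h[...,1]>190)&(h[...,2]>40)).astype(np.uint8)
n,l,st,c=cv2.connectedComponentsWithStats(m); i=1+np.argmax(st[1:,4]); print(st[i],c[i])
ys,xs=np.nonzero(l==i); r=cv2.minAreaRect(np.c_[xs,ys].astype(np.float32)); b=cv2.boxPoints(r)
P=np.array([plane(s,q,.196)[:2] for q in b]); print(P)
# long-axis ends
e=[np.linalg.norm(P[k]-P[(k+1)%4]) for k in range(4)]; print("sides",e)
k=int(np.argmin(e[:2])); A=(P[k]+P[k+1])/2; B=(P[(k+2)%4]+P[(k+3)%4])/2
if A[1]>B[1]: A,B=B,A   # A hinge end
u=(A-B)/np.linalg.norm(A-B); print("phi",np.degrees(np.arctan2(u[1],u[0])),"axis est",(A+B)/2-.011*u,"hinge",(A+B)/2+.037*u)
# wheel rim: light or shadow, unsaturated pixels vs. blue etc: hub circle & rim by eye-guided edge
g=cv2.GaussianBlur(cv2.cvtColor(im,cv2.COLOR_RGB2GRAY),(5,5),0)
for (p,R0) in (((326,235),(65,90)),((326,235),(15,26))):
    c_=cv2.HoughCircles(g,cv2.HOUGH_GRADIENT,1,200,param1=60,param2=12,minRadius=R0[0],maxRadius=R0[1])
    for q in ([] if c_ is None else c_[0]):
        X=plane(s,q[:2],.172); print(q,X, q[2]*np.linalg.norm(plane(s,q[:2]+[1,0],.172)-X))
crop=cv2.resize(im[140:330,230:480],None,fx=3,fy=3,interpolation=cv2.INTER_CUBIC); crop=np.clip(crop*1.5,0,255).astype(np.uint8)
cv2.imwrite("pics/w1c.png",crop[:,:,::-1])
```

```text
0.025
[  1 166  60] [  8 140 113]
[371 237   1   1   1] [371. 237.]
[[ 0.51614998 -0.07487421]
 [ 0.51614998 -0.07487421]
 [ 0.51614998 -0.07487421]
 [ 0.51614998 -0.07487421]]
sides [np.float64(0.0), np.float64(0.0), np.float64(0.0), np.float64(0.0)]
phi nan axis est [nan nan] hinge [nan nan]
[327.5 235.5  73.8] [ 0.50955758 -0.04468184  0.172     ] 0.05617223438009666
[447.5 417.5  82.6] [ 0.3394289  -0.15208877  0.172     ] 0.07347296210262272
[114.5 359.5  87.2] [0.39972787 0.13471214 0.172     ] 0.07362437794308826
[142.5  90.5  24.3] [0.6136196  0.08201289 0.172     ] 0.016589414736826957
[325.5 240.5  21.8] [ 0.50554538 -0.04316917  0.172     ] 0.01665898286741914
[539.5 413.5  17.4] [ 0.34372782 -0.23320527  0.172     ] 0.015419092281039952<stdin>:12: RuntimeWarning: invalid value encountered in divide
```

View pics/w1c.png

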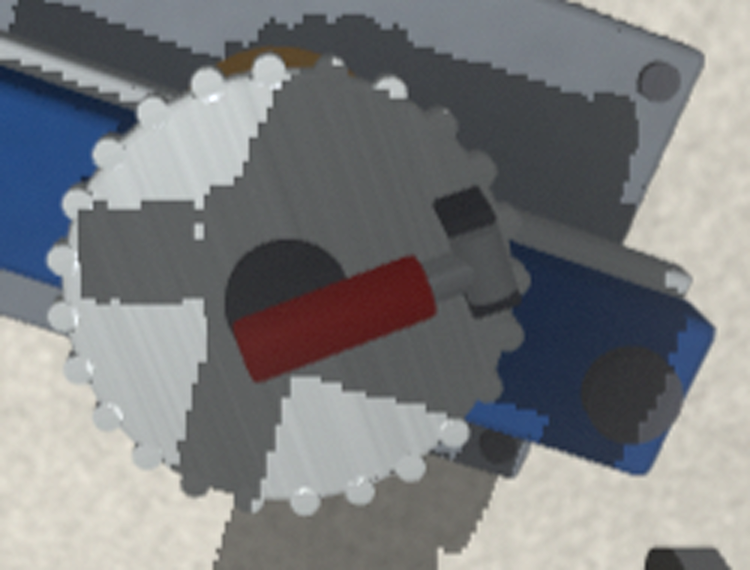

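The enlarged crop shows the sleeve clearly, from its tip end at (245,350) to its hinge end at (425,285), with the lugs at (480,250). The rim Hough circle has a radius of 56 mm, which matches the 58 mm wheel. I'll fix the red threshold.

```bash
cat >> h.py <<'E'
def sleeve(s):
    h=cv2.cvtColor(s["image"],cv2.COLOR_RGB2HSV); m=(((h[...,0]<5)|(h[...,0]>175))&(h[...,1]>150)&(h[...,2]>30)).astype(np.uint8)
    n,l,st,c=cv2.connectedComponentsWithStats(m); i=1+np.argmax(st[1:,4]); ys,xs=np.nonzero(l==i)
    return cv2.minAreaRect(np.c_[xs,ys].astype(np.float32)),st[i]
E
python3 - <<'E'
from h import *
s=viewer.snapshot("wrist"); r,st=sleeve(s); b=cv2.boxPoints(r); print(r,st)
P=np.array([plane(s,q,.196)[:2] for q in b])
e=[np.linalg.norm(P[k]-P[(k+1)%4]) for k in range(4)]; print("sides",e)
k=int(np.argmin(e[:2])); A=(P[k]+P[k+1])/2; B=(P[(k+2)%4]+P[(k+3)%4])/2
if A[1]>B[1]: A,B=B,A
u=(A-B)/np.linalg.norm(A-B); print("phi",np.degrees(np.arctan2(u[1],u[0])),"axis est",(A+B)/2-.011*u,"hinge",(A+B)/2+.037*u)
E
```

```text
((341.3013916015625, 245.63699340820312), (20.83332633972168, 65.42601776123047), 69.44395446777344) [ 309  226   66   40 1288]
sides [np.float64(0.04600895676092407), np.float64(0.01542302370994934), np.float64(0.04673999714843547), np.float64(0.01572895581242829)]
phi -68.26208034987097 axis est [ 0.50551909 -0.04367062] hinge [ 0.52329645 -0.08825723]
```

Run:
```python
from h import *
yaw=np.radians(-68.3+90); ax=np.array([.506,-.0437])
env.movep([*ax,.27],down(yaw)); env.set_gripper(.045)
s=save("wrist","w2"); r,st=sleeve(s); b=cv2.boxPoints(r); print(r,st,env.state()["clock"],env.state()["ee_pos"],env.state()["wrist_force"])
P=np.array([plane(s,q,.196)[:2] for q in b])
e=[np.linalg.norm(P[k]-P[(k+1)%4]) for k in range(4)]; print("sides",e)
k=int(np.argmin(e[:2])); A=(P[k]+P[k+1])/2; B=(P[(k+2)%4]+P[(k+3)%4])/2
if A[1]>B[1]: A,B=B,A
u=(A-B)/np.linalg.norm(A-B); print("phi",np.degrees(np.arctan2(u[1],u[0])),"axis est",(A+B)/2-.011*u,"hinge",(A+B)/2+.037*u)
```

```text
((320.56048583984375, 296.992431640625), (32.150394439697266, 90.1935043334961), 0.9877604246139526) [ 304  252   34   91 2690] 5.15 [ 0.50599813 -0.04369383  0.27000835] [-0.30766589  0.38880301  0.34112926]
sides [np.float64(0.050032945955405014), np.float64(0.015564439154476674), np.float64(0.050055610687907086), np.float64(0.016772825334739085)]
phi -69.20252666745496 axis est [ 0.50764296 -0.04494712] hinge [ 0.52468612 -0.08981951]
```

View pics/w2.png

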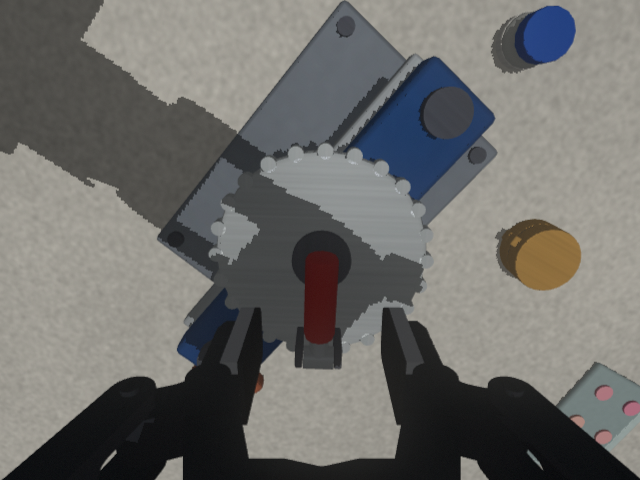

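The near view shows the sleeve centred between the open fingers, in columns 304–338 and rows 252–342, and the lugs at (320,350). Along its length the estimate is biased by the visible end face. I'll fit the rim bumps in both views to get the axis.

Run:
```python
from h import *
from scipy.optimize import least_squares
s=viewer.snapshot("wrist"); st=env.state()
Rt=Rn.from_rotvec(st["tcp_rot"]).as_matrix(); R=np.array(s["R"]); 
Rc=R@Rt; tc=s["t"]+R@st["ee_pos"]   # cam = Rc*(tool coords)+tc
R1=down(-np.pi/2); M=Rn.from_rotvec(R1).as_matrix(); p1=np.array([0.52505747,-0.04081156,0.35981057])
s1=dict(s); s1["R"]=Rc@M.T; s1["t"]=tc-Rc@M.T@p1
b1=np.array([(268,70),(207,82),(152,110),(107,153),(77,203),(62,260),(63,317),(78,369),(107,416),(148,455),(305,500),(360,491),(410,467),(454,433),(483,168),(441,122),(390,88)])/3.+[230,140]
b2=np.array([(268,164),(296,155),(326,151),(355,155),(382,168),(403,187),(418,210),(427,234),(218,229),(212,253)])
for ss,b in((s1,b1),(s,b2)):
    Q=np.array([plane(ss,q,.172)[:2] for q in b])
    f=least_squares(lambda v:np.hypot(*(Q-v[:2]).T)-v[2],[.507,-.044,.057]); print(f.x,np.abs(f.fun).max())
```

```text
[ 0.5066066  -0.045714    0.05791621] 0.0005067772217508676
[ 0.50748325 -0.04440097  0.05877555] 0.000862743022223153
```

The two rim fits agree within about 1.5 mm, with radius 58 mm. I take the axis as (0.507, −0.0451) and the outward direction as −68.7°. Now I'll grasp the sleeve above the axis, where side forces give no wheel torque.

```bash
cat >> h.py <<'E'
ax=np.array([.507,-.0451]); phi0=np.radians(-68.7); u0=np.array([np.cos(phi0),np.sin(phi0)]); hz=.194
def rep():
    s=env.state(); print(round(s["clock"],2),"p",s["ee_pos"].round(4),"F",s["wrist_force"].round(2),"T",s["torque"].round(2),"op",round(s["opening"],4),"ff",np.round(s["finger_force"],1)); return s
E
python3 - <<'E'
from h import *
R=down(phi0+np.pi/2)
env.move_l([*ax,.235],rot=R); print(env.move_l([*ax,.201],rate=.04,max_force=8)); rep()
env.set_gripper(0.0); rep()
s=save("wrist","w3")
E
```

```text
False
6.58 p [ 0.5072 -0.0452  0.2011] F [0.15 0.02 0.38] T [ 0.03 -0.   -0.03] op 0.0451 ff 0.0
6.97 p [ 0.5065 -0.0453  0.2012] F [-2.55 -1.36  2.1 ] T [-0.29  0.43 -0.19] op 0.0145 ff 58.1
```

Run:
```python
from h import *
H=ax+.048*u0
for a in np.linspace(0,1.56,14)[1:]:
    p=[*(H-.048*np.cos(a)*u0), hz+.048*np.sin(a)+.0065]
    hit=env.move_l(p,rate=.03,max_force=35); s=rep()
    if hit: print("HIT",a); break
save("wrist","w4")
```

```text
7.34 p [ 0.5065 -0.0457  0.2053] F [ -0.15  -5.35 -10.57] T [-0.38  0.32 -0.12] op 0.0144 ff 59.2
7.68 p [ 0.5068 -0.0462  0.2114] F [ -0.87  -3.18 -12.35] T [-0.13  0.32 -0.17] op 0.0144 ff 58.9
8.03 p [ 0.5076 -0.0476  0.2176] F [ -1.3   -1.67 -10.12] T [ 0.06  0.59 -0.08] op 0.014 ff 58.9
8.37 p [ 0.5085 -0.0499  0.223 ] F [-4.1   0.23 -8.17] T [ 0.27  0.76 -0.07] op 0.0141 ff 59.2
8.71 p [ 0.5094 -0.0525  0.2275] F [ -4.96   1.67 -10.86] T [ 0.74  0.89 -0.07] op 0.014 ff 59.1
9.05 p [ 0.5109 -0.0559  0.2322] F [ -3.94   2.63 -11.89] T [ 0.89  0.9  -0.03] op 0.0143 ff 59.4
9.39 p [ 0.5125 -0.0604  0.2365] F [ -5.12   0.8  -11.13] T [ 0.6   0.96 -0.09] op 0.014 ff 59.8
9.73 p [ 0.514  -0.0641  0.2397] F [ -4.71   3.49 -12.93] T [ 0.95  0.97 -0.04] op 0.0139 ff 59.2
10.07 p [ 0.5155 -0.0681  0.2424] F [ -4.05   3.97 -15.53] T [ 1.17  0.87 -0.01] op 0.0143 ff 58.9
10.42 p [ 0.5171 -0.0724  0.2446] F [ -4.25   5.8  -14.88] T [ 1.4   0.92 -0.02] op 0.0142 ff 58.8
10.76 p [ 0.5188 -0.0768  0.2464] F [ -5.49   6.75 -12.35] T [1.66 0.95 0.03] op 0.0139 ff 58.8
11.1 p [ 0.5211 -0.0827  0.2479] F [ -5.74   6.6  -11.45] T [1.35 1.05 0.02] op 0.0141 ff 59.0
11.44 p [ 0.523  -0.0876  0.2487] F [ -5.14   7.96 -10.4 ] T [ 1.53  1.15 -0.03] op 0.014 ff 59.1
```

View pics/w4.png

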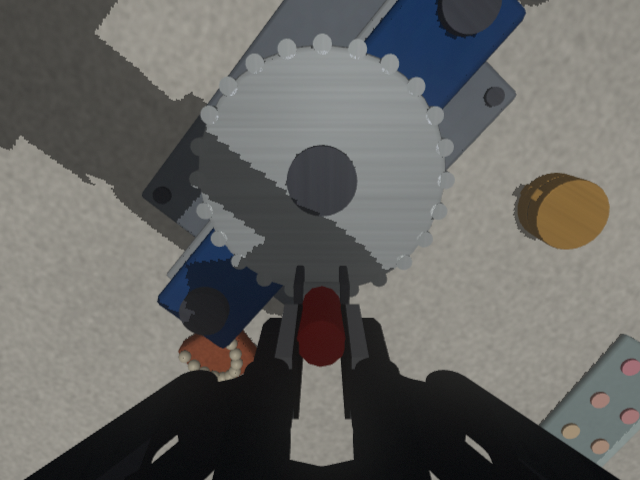

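The handle stands upright between the fingers, with the sleeve end at about (322,345). The hub is at (322,180) on the same column, so the wheel has not turned. I'll push gently toward the end stop, release, and check.

Run:
```python
from h import *
H=ax+.048*u0
p=np.r_[H+.004*u0,.2485]; print(env.move_l(p,rate=.02,max_force=12)); rep()
env.set_gripper(.04); s=rep()
env.move_l([*(H-.03*u0),.32],rate=.12) 
s=save("wrist","w5"); r,st=sleeve(s); print(r,st)
# sleeve top: predicted pixel for upright tip, and hub
for X in ([*H,.254],[*H,.208],[*ax,.172]): print(proj(s,X))
h=cv2.cvtColor(s["image"],cv2.COLOR_RGB2HSV); b=cv2.boxPoints(r); print(b)
for q in b: print(plane(s,q,.254))
```

```text
False
11.87 p [ 0.5244 -0.0913  0.2487] F [-6.52  8.58 -8.25] T [ 1.77  1.22 -0.06] op 0.0136 ff 59.6
12.23 p [ 0.5284 -0.0951  0.2507] F [-0.37 -0.06 -0.49] T [-0.   -0.02 -0.07] op 0.0404 ff 0.0
((313.5, 291.0), (8.0, 9.0), 90.0) [309 287  10   9  35]
[319.30755815 337.81950547]
[319.76734735 296.89044874]
[319.99329275 204.75460715]
[[309. 287.]
 [318. 287.]
 [318. 295.]
 [309. 295.]]
[ 0.50985652 -0.06586004  0.254     ]
[ 0.51384762 -0.06429866  0.254     ]
[ 0.5153636 -0.0682102  0.254    ]
[ 0.51134616 -0.06978204  0.254     ]
```

View pics/w5.png

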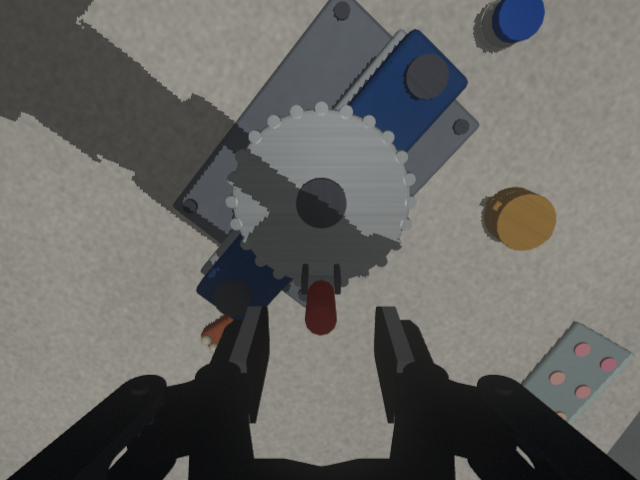

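The handle stands but leans inward: its tip centre is near (320,319), where upright would put it at (319,338), so it's about 8 mm short. The wheel has not turned. I'll push it to its end stop from inside with closed fingers; the push is radial, so it gives no wheel torque.

Run:
```python
from h import *
H=ax+.048*u0
s=viewer.snapshot("wrist"); print("tip",plane(s,(320.5,319),.254),"H",H)
env.set_gripper(0); env.move_l([*(H-.045*u0),.32]); env.move_l([*(H-.045*u0),.243],rate=.1); rep()
hit=env.move_l([*(H-.010*u0),.243],rate=.025,max_force=6); s=rep(); print(hit,(s["ee_pos"][:2]-H)@u0)
env.move_l([*(H-.045*u0),.243],rate=.1); env.move_l([*(H-.03*u0),.32],rate=.12)
s=save("wrist","w6"); rep()
h=cv2.cvtColor(s["image"],cv2.COLOR_RGB2HSV); m=(((h[...,0]<5)|(h[...,0]>175))&(h[...,1]>130)&(h[...,2]>25)); m[:, :285]=0; m[:,360:]=0
ys,xs=np.nonzero(m); print(xs.min(),xs.max(),ys.min(),ys.max())
cv2.imwrite("pics/w6c.png",cv2.resize(np.clip(s["image"][180:380,220:420]*1.6,0,255).astype(np.uint8),None,fx=2.5,fy=2.5)[:,:,::-1])
```

```text
tip [ 0.52095672 -0.07968151  0.254     ] H [ 0.52443606 -0.08982118]
14.78 p [ 0.5086 -0.0481  0.2434] F [-0.92 -0.1   0.13] T [ 0.02 -0.08 -0.02] op 0.0003 ff 0.0
15.78 p [ 0.517  -0.0719  0.2426] F [-0.72  0.5   0.84] T [ 0.17 -0.01  0.  ] op -0.0002 ff 0.5
True -0.019387134715801228
17.03 p [ 0.5128 -0.0616  0.319 ] F [ 0.34 -0.65  0.21] T [-0.09  0.01  0.02] op -0.0001 ff 0.0
309 334 287 303
```

View pics/w6c.png

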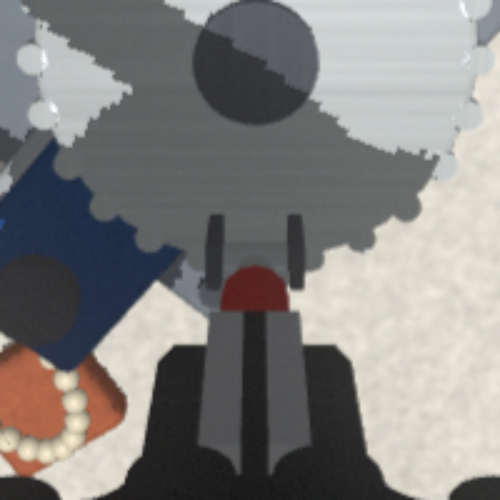

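The pusher stopped at the end stop with its centre 19.4 mm inside the hinge line. That is an 11 mm half finger plus the 8 mm sleeve radius, so the handle is upright. The crop shows the sleeve at (255,290) directly outside the lugs at (215,250) and (295,250). Next I'll grip it with a fixed tool-down orientation and start cranking clockwise in small steps.

```bash
cat >> h.py <<'E'
def crank(th0,th1,step,rate,stop,z=.238,r=.048,out=0.):
    th=th0
    while th<th1-1e-6:
        th=min(th+step,th1); a=phi0-th; u=np.array([np.cos(a),np.sin(a)])
        hit=env.move_l([*(ax+(r+out)*u),z],rate=rate,max_force=7)
        s=env.state(); d=s["ee_pos"][:2]-ax; aa=np.arctan2(d[1],d[0]); ua=np.array([np.cos(aa),np.sin(aa)]); t=np.array([np.sin(aa),-np.cos(aa)])
        F=s["wrist_force"][:2]; ft=-F@t
        act=(phi0-aa+np.pi+.5)%(2*np.pi)-np.pi-.5
        print(f"{s['clock']:.2f} th {th:.2f} act {act:.3f} r {1e3*np.hypot(*d):.1f} Ft {ft:.2f} Fr {-F@ua:.2f} Fz {s['wrist_force'][2]:.1f}",hit and "HIT" or "")
        if ft>stop or hit: break
    return th
E
python3 - <<'E'
from h import *
H=ax+.048*u0
env.set_gripper(.045); env.move_l([*H,.32]); hit=env.move_l([*H,.238],rate=.1,max_force=8); rep(); print(hit)
if not hit:
    env.set_gripper(0); rep()
    crank(0,1.4,.2,.04,6.5)
E
```

```text
18.85 p [ 0.5249 -0.0899  0.2385] F [0.12 0.46 1.24] T [-0.03 -0.02 -0.02] op 0.0454 ff 0.0
False
19.23 p [ 0.5245 -0.0901  0.2388] F [-1.25 -0.66  5.58] T [-0.07  0.33  0.01] op 0.0145 ff 58.4
19.44 th 0.20 act 0.052 r 48.2 Ft -2.14 Fr -1.15 Fz 4.1 HIT
```

```bash
sed -i 's/max_force=7/max_force=mf/; s/out=0\.):/out=0.,mf=14):/' h.py
python3 - <<'E'
from h import *
rep(); crank(0.05,1.45,.2,.03,6.5)
E
```

```text
19.44 p [ 0.5222 -0.0909  0.2389] F [-1.67 -1.76  4.15] T [-0.19  0.32 -0.03] op 0.0145 ff 58.7
19.93 th 0.25 act 0.235 r 48.4 Ft 1.61 Fr -0.10 Fz 7.3 
20.40 th 0.45 act 0.446 r 48.5 Ft 0.55 Fr -0.62 Fz 7.5 
20.87 th 0.65 act 0.650 r 48.5 Ft 1.88 Fr -0.88 Fz 7.9 
21.33 th 0.85 act 0.847 r 48.5 Ft 1.20 Fr -1.61 Fz 7.7 
21.80 th 1.05 act 1.045 r 48.6 Ft 0.91 Fr -0.88 Fz 7.6 
22.27 th 1.25 act 1.242 r 48.6 Ft 0.06 Fr -0.56 Fz 9.3 
22.73 th 1.45 act 1.442 r 48.7 Ft 0.88 Fr -1.18 Fz 9.0
```

Run:
```python
from h import *
crank(1.45,5.45,.25,.05,3.6)
```

```text
23.12 th 1.70 act 1.697 r 48.7 Ft -0.30 Fr 0.14 Fz 9.2 
23.52 th 1.95 act 1.944 r 48.6 Ft -0.43 Fr 0.02 Fz 9.8 
23.91 th 2.20 act 2.191 r 48.5 Ft 0.03 Fr 0.44 Fz 10.2 
24.30 th 2.45 act 2.439 r 48.4 Ft -1.92 Fr 0.62 Fz 9.4 
24.69 th 2.70 act -3.596 r 48.2 Ft 0.19 Fr 0.84 Fz 10.0 
25.08 th 2.95 act -3.347 r 48.0 Ft -0.48 Fr 0.60 Fz 9.9 
25.48 th 3.20 act -3.097 r 47.8 Ft 0.32 Fr 0.60 Fz 9.8 
25.87 th 3.45 act -2.849 r 47.7 Ft 0.47 Fr 0.77 Fz 9.7 
26.26 th 3.70 act -2.617 r 47.6 Ft 2.85 Fr 0.51 Fz 10.7 
26.65 th 3.95 act -2.385 r 47.5 Ft 4.49 Fr 0.25 Fz 12.8
```

Run:
```python
from h import *
th=crank(3.95,4.4,.06,.02,6.3); env.sleep(.3); rep(); crank(th-1e-4,th,.06,.02,20)
```

```text
26.94 th 4.01 act -2.346 r 47.4 Ft 6.65 Fr 0.04 Fz 14.5 
27.24 p [ 0.5265 -0.0018  0.2387] F [-5.05  2.57 13.63] T [ 0.39  0.51 -0.02] op 0.0143 ff 59.9
27.49 th 4.01 act -2.347 r 47.4 Ft 6.73 Fr -0.79 Fz 13.8
```

Run:
```python
from h import *
th=crank(4.01,4.5,.05,.02,7.7); env.sleep(.4); crank(th-1e-4,th,.06,.02,20)
```

```text
27.76 th 4.06 act -2.303 r 47.4 Ft 6.05 Fr -1.20 Fz 14.0 
28.02 th 4.11 act -2.256 r 47.4 Ft 6.54 Fr -1.47 Fz 14.5 
28.29 th 4.16 act -2.209 r 47.4 Ft 7.74 Fr -1.23 Fz 13.9 
28.94 th 4.16 act -2.209 r 47.4 Ft 7.56 Fr -0.83 Fz 14.9
```

Run:
```python
from h import *
th=crank(4.16,4.2,.04,.02,20); env.sleep(.3); crank(th-1e-4,th,.06,.02,20)
env.set_gripper(.06); s=rep(); p=s["ee_pos"]
print(env.move_l([p[0],p[1],.33],rate=.1,max_force=10)); rep()
env.move_l([.46,-.06,.38],rate=.2)
s=save("wrist","w7"); save("scene","s7"); save("side","d7"); rep()
a=phi0-4.1; u=np.array([np.cos(a),np.sin(a)]); X=[*(ax+.048*u)]
print(proj(s,[*X,.194]),proj(s,[*X,.254]),proj(s,[*ax,.172]))
```

```text
29.19 th 4.20 act -2.172 r 47.4 Ft 7.74 Fr -0.47 Fz 13.6 
29.74 th 4.20 act -2.173 r 47.4 Ft 7.90 Fr -1.10 Fz 14.1 
30.24 p [ 0.5372 -0.0081  0.2375] F [-0.36 -0.17 -0.44] T [-0.03  0.   -0.04] op 0.0601 ff 0.0
False
31.31 p [ 0.5367 -0.008   0.3293] F [ 1.28 -0.2  -0.  ] T [0.   0.02 0.01] op 0.06 ff 0.0
32.13 p [ 0.4604 -0.0595  0.3792] F [-0.16 -0.02 -0.19] T [-0.03 -0.01 -0.01] op 0.0598 ff 0.0
[440.36109564 184.4161894 ] [467.69094877 203.24093093] [380.63321616 213.73196857]
```

View pics/w7.png

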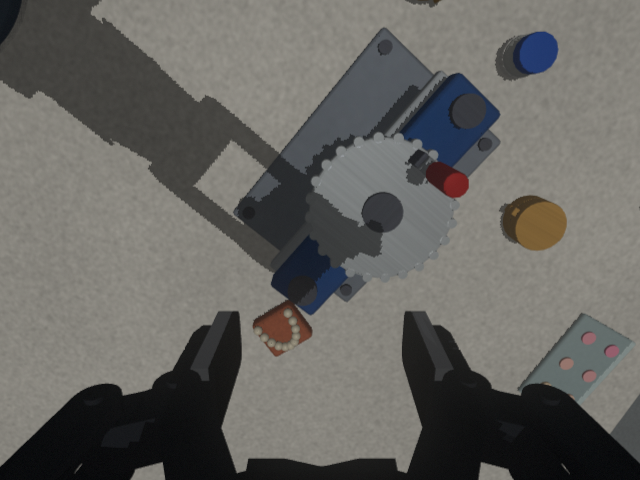

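Run:
```python
from h import *
s=viewer.snapshot("wrist")
for th in (3.6,3.7,3.8,3.9,4.0):
    a=phi0-th; u=np.array([np.cos(a),np.sin(a)]); 
    print(th,"hinge",proj(s,[*(ax+.048*u),.194]).round(0),"base",proj(s,[*(ax+.048*u),.208]).round(0),"tip by fold",[(f,proj(s,[*(ax+(.048-.06*np.cos(f))*u),.194+.06*np.sin(f)]).round(0).tolist()) for f in (1.4,1.5,1.57)])
im=s["image"]; cv2.imwrite("pics/w8c.png",cv2.resize(np.clip(im[120:240,340:490]*1.5,0,255).astype(np.uint8),None,fx=5,fy=5,interpolation=cv2.INTER_CUBIC)[:,:,::-1])
```

```text
3.6 hinge [417. 164.] base [422. 167.] tip by fold [(1.4, [430.0, 194.0]), (1.5, [436.0, 185.0]), (1.57, [439.0, 178.0])]
3.7 hinge [423. 167.] base [427. 170.] tip by fold [(1.4, [435.0, 197.0]), (1.5, [442.0, 188.0]), (1.57, [446.0, 182.0])]
3.8 hinge [428. 171.] base [433. 174.] tip by fold [(1.4, [440.0, 200.0]), (1.5, [448.0, 193.0]), (1.57, [453.0, 187.0])]
3.9 hinge [433. 175.] base [438. 179.] tip by fold [(1.4, [445.0, 204.0]), (1.5, [453.0, 197.0]), (1.57, [458.0, 192.0])]
4.0 hinge [437. 180.] base [442. 184.] tip by fold [(1.4, [449.0, 209.0]), (1.5, [457.0, 203.0]), (1.57, [463.0, 198.0])]
```

View pics/w8c.png

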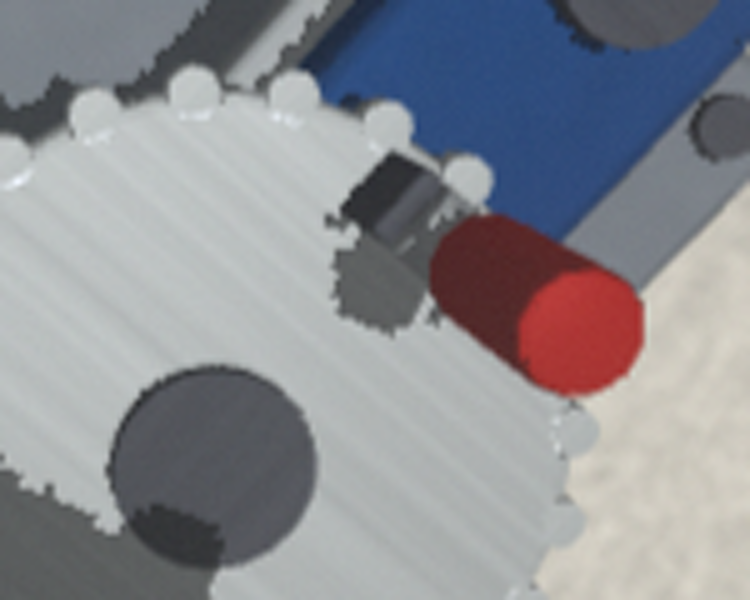

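The tip disc centre is at (456,186), which matches an upright handle (fold about 1.57) at wheel angle about 3.8. That is a spring-back of about 0.3 rad from 4.11, as the brief expects. Cast and jars are where they were and the robot touches nothing.

Run:
```python
from rig import env
print(env.hand_in(), env.state()["clock"])
```

```text
the job is handed in; nothing more can be done
the job is handed in; nothing more can be done
```

I handed the job in at about 32 s: the handle is upright, and I cranked the wheel clockwise about 4.1 rad until the handle took a steady push of 7.9 N. After release the wheel sprang back about 0.3 rad. The jars and cast were not touched, and no verdict was shown.

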